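Turn over a leaf of the stone sample stand

ROBOT

A 6-joint arm with a two-finger parallel gripper is mounted at the origin on the work surface. World frame = base frame: x ahead of the robot, y to its left, z up, the work surface at z = 0. Lengths are in m, angles in rad, forces in N, time in s.
With the tool pointing down it reaches from about 0.375 to 0.9 m from the base axis. Payload 3.1 kg.
Tool frame: the origin (TCP) lies at the very end of the fingers, on their centre line; the grasp point (between the pads) lies 19 mm behind it (robot.hold_point_z is the z of the grasp point in the tool frame, in m); z points along the fingers, y is the direction in which the jaws open and shut (so a half turn about z gives the same grasp; the last joint's range is limited). The gripper opens to 87 mm and grips with 3 to 60 N. Pads are 19 mm wide; open, the fingers measure 117 mm over their backs; the gripper's body (75 mm by 190 mm) begins 51 mm behind the grasp point.
Start: joints at [-1.484, 0.527, 1.433, -0, 1.181, -0.178], TCP at [0.164, -0.603, 0.223] pointing down, gripper open.
Joint ranges: [-3.08, 3.08], [-0.75, 2.2], [0.22, 2.44], [-1.43, 4.57], [0, 2.65], [-2.85, 2.85]. Speed limits (rad/s): [2.79, 2.79, 3.14, 3.14, 3.14, 3.14].

INTERFACE

Orientations are given as a unit quaternion [x, y, z, w].
In Python, from rig import robot, viewer, spotter gives the robot as it stands.
- The arm moves only by the shell command python3 -m crank 'ROWS' [FORCE]. ROWS is text: rows parted by semicolons, each of 7 numbers parted by spaces: the turn, a rotation vector about the tool's x, y, z in units of 5 degrees (1.0 is 5 degrees), then the shift along the tool's x, y, z in units of 40 mm (1.0 is 40 mm), then the gripper's target within -1 to 1 (shut at 1, half-way at 0, fully open at -1). A call has 1 to 5 rows; each row shifts and turns the pose as measured when the row begins, along the tool's axes as they then stand; what a row does not reach is not made up. A row lasts 1/8 s, in which the tool goes at most 62.5 mm and 10.7 degrees, less where a joint would pass 70% of its speed; a pose out of reach is approached as far as the arm can. A call is refused whole if a number of a shift passes 1 or a number of a turn 1, either way. A call with a gripper value outside its range is refused whole. The fingers move at their own pace and stop on an object; FORCE is the grip in N (left out, the last holds). Time passes only in rows, so rows that do not move let the fingers close. It gives the time, the measured TCP pose, the force and the opening at its end, in the units of the state.
- robot.get_obs(): the state, without advancing time (a new reading comes with each control period).
- viewer.camera(name): name is "scene" or "top" or "wrist"; returns a dict with "img" (480x640x3 uint8, red, green, blue), "camera_matrix" (3x3 intrinsics, pixels), "distortion" ([k1, k2, p1, p2, k3] as OpenCV has them; the pictures are not rectified), "xyz" and "attitude" of the camera in the world. Camera axes: x right, y down, z forward; pixel columns grow to the right and rows downward; lengths in m; the calibration is good to about 2 mm. A picture is of the moment at which its call begins. There is no depth.
- robot.hand_in(): hands the job in, once; it reports no verdict.
Trained networks look in a picture, given as the dict that the camera call returned (one of the last four; its "shot" number tells which), for a name from the list of things; names that differ only in an ending like _2 or _b are one class to them, and where a whole thing is asked for, a point or a joint stands for the part that bears it (a point fixed in the world has none). Each returns a list of dicts, best first, with "score" (0 to 1); they miss things now and then, are a little off and sometimes report something else, mostly with a low value. They report only what shows in the picture. A call takes as long as a camera call.
- spotter.boxes_of(name, picture): "at" ([x, y, z] in m, in the coordinates of the camera as it stood for that picture, good to about 4 mm: the middle of the surface that is visible of it).
The state is a dict: "time": time; "q": joint angles; "joint_velocities": joint speeds; "joint_torque": joint torques, N m; "position": TCP position; "tool_rot": TCP orientation; "ft_force": force on the tool from outside, world axes, zero at the start; "moment": the same for the moment, N m; "grip_width": finger opening in m.
Only numpy, scipy, OpenCV 4.12 (cv2) and the standard library are available. Lean on these libraries where they do the work, as an engineer would, in place of code of your own. Each camera call takes 0.05 s, during which the arm holds its last target.

TASK

Turn the wider leaf of the stone sample stand over its spine with the fingertips, like the page of a book, and lay it down flat on the other side so that the sample beneath it shows. Do it gently, without flinging the leaf or pressing hard, and never pinch the leaf between the fingers. Leave the narrower leaf and everything else on the table where they are.

Things in the scene. Friction and masses are not known exactly. Their poses are not given: they have to be found in the camera images.
- stand: fixed sample stand: wooden block 220 (x) x 150 (y) x 40 mm high under a thin steel spine along its x axis, on which two plywood leaves hinge. Origin: centre of its underside, on the table; z up. Both leaves start on (or a little ajar above) the +y half; the leaf goes over to the bare -y half. Its x axis is within 0.5 rad of world x
- spine (a point): middle of the hinge axis of both leaves: 46 mm above the table over the stand's origin; the axis runs along the stand's x. The spine is a rod of 10 mm diameter with three small brackets that reach 51 mm above the table
- wide_leaf (a joint): angle of the wider leaf about the spine (rad): 0 flat on the stand's +y half, 1.57 upright, 3.14 (its stop) flat on the -y half; starts between 0 and 0.3. The hinge is stiff (0.2 N m of friction, no spring): the leaf stays at whatever angle it is left, and 2 to 3 N at its edge move it
- wide_leaf_edge (a point): middle of the wider leaf's free edge, at mid-thickness, 120 mm from the hinge axis. The leaf is a rigid plate 115 mm along the spine, 8 mm thick, about 180 g; its middle is at x = -42.5 mm in the stand's frame. It overhangs the block by 45 mm: when it lies flat there are 42 mm of open space under the overhang, room for a fingertip to hook it from below
- narrow_leaf (a joint): angle of the narrower leaf about the same spine, measured alike, starts between 0 and 0.3 rad; same stiff hinge; must stay as it is
- narrow_leaf_edge (a point): middle of the free edge of the narrower leaf (66 mm along the spine, otherwise like the wider one), its middle at x = +64.5 mm in the stand's frame; a gap of 16.5 mm parts the two leaves
- dish_pale: clear round dish of pale stone chips, 124 mm across, 42 mm high; origin under its centre; bystander
- dish_dark: the same with dark chips; bystander
- dish_white: the same with white chips; bystander
- glue_cup: white plastic cup, 68 mm across, 60 mm high, beyond the stand's +x end; origin under its centre; bystander
- stone_bar: marble bar 150 x 22 x 22 mm, lying beside the stand's -y side, about 190 mm from the spine; origin under its centre; bystander
- stone_offcut: small offcut of stone 30 x 50 x 22 mm, lying before the stand's -x end; origin under its centre; bystander
- nippers: tile nippers, 140 mm long, 18 mm high, lying on the table's +y side; origin on the table near the pivot; bystander

How it is judged:
By the outcome, as a careful person would: the job done as asked, in the order asked, and still so for the second after the job is handed in, with the robot touching nothing.
It also fails if it takes over 43 s, if anything falls off the work surface, if the arm or the gripper's body presses on something with over 40 N, if the wrist force passes 120 N, or if a joint passes its speed limit or range.

## Working session

There is one attempt and no reset: what is moved stays moved. The work goes in short steps, Python scripts to look and compute and a shell command to move; the robot and the scene stay as the last step left them, time stands still between calls to the robot, and variables do not carry over. Pictures are saved under pics/ and viewed, and the job is handed in when it is done.

```bash
ls; mkdir -p pics
cat > h.py <<'E'
import numpy as np, cv2
from scipy.spatial.transform import Rotation as R
from rig import robot, viewer, spotter
def cam(n,save=None):
    p=viewer.camera(n)
    if save: cv2.imwrite('pics/'+save+'.png',cv2.cvtColor(p['img'],cv2.COLOR_RGB2BGR))
    return p
def Rm(a):
    a=np.array(a,float)
    return a if a.shape==(3,3) else R.from_quat(a).as_matrix()
def w(p,c): return Rm(p['attitude'])@np.array(c)+np.array(p['xyz'])
def proj(p,X):
    Rc=Rm(p['attitude']); X=np.atleast_2d(X)
    rv=cv2.Rodrigues(Rc.T)[0]; t=-Rc.T@np.array(p['xyz'])
    return cv2.projectPoints(X.astype(float),rv,t,np.array(p['camera_matrix'],float),np.array(p['distortion'],float))[0].reshape(-1,2)
def obs():
    o=robot.get_obs()
    for k in ['time','q','position','tool_rot','ft_force','grip_width']: print(k,np.round(o[k],4))
    print('R',np.round(Rm(o['tool_rot']),3).tolist()); return o
E
python3 - <<'E'
from h import *
obs()
N=['stand','wide_leaf','narrow_leaf','wide_leaf_edge','narrow_leaf_edge','dish_pale','dish_dark','dish_white','glue_cup','stone_bar','stone_offcut','nippers']
for c in ['scene','top']:
    p=cam(c,c+'0'); print(c,np.round(p['xyz'],3),p['attitude'])
    for n in N:
        try:
            for d in spotter.boxes_of(n,p)[:2]: print(n,round(d['score'],2),np.round(w(p,d['at']),3))
        except Exception as e: print(n,e)
E
```

```text
pics
time 0.0
q [-1.4835  0.5285  1.4339 -0.      1.1814 -0.1785]
position [ 0.1641 -0.6023  0.2216]
tool_rot [ 0.9912  0.1325  0.     -0.0011]
ft_force [-0.5853  0.076   0.3572]
grip_width 0.0871
R [[0.965, 0.263, -0.0], [0.263, -0.965, 0.002], [0.0, -0.002, -1.0]]
scene [ 1.167 -0.534  0.761] [ 0.83851971  0.35654854 -0.16878762 -0.37585711]
stand 0.95 [0.558 0.009 0.044]
wide_leaf 0.57 [0.491 0.03  0.056]
narrow_leaf 0.69 [0.587 0.076 0.059]
wide_leaf_edge 0.92 [0.488 0.03  0.058]
dish_pale 0.8 [ 0.626 -0.451  0.032]
dish_dark 0.88 [0.634 0.453 0.033]
dish_dark 0.66 [0.585 0.073 0.057]
dish_white 0.89 [ 0.458 -0.43   0.035]
glue_cup 0.75 [0.552 0.008 0.038]
glue_cup 0.74 [0.691 0.107 0.037]
stone_bar 0.86 [ 0.645 -0.153  0.016]
stone_offcut 0.62 [ 0.461 -0.128  0.022]
nippers 0.8 [0.408 0.415 0.012]
top [0.404 0.013 1.231] [-0.69533853  0.71471013 -0.0581049   0.0481412 ]
stand 0.66 [0.538 0.02  0.053]
wide_leaf 0.59 [0.48  0.035 0.062]
narrow_leaf 0.72 [ 0.627 -0.453  0.028]
narrow_leaf 0.67 [0.58  0.085 0.061]
wide_leaf_edge 0.68 [0.484 0.038 0.059]
narrow_leaf_edge 0.79 [0.578 0.086 0.061]
narrow_leaf_edge 0.23 [0.627 0.459 0.03 ]
dish_pale 0.95 [ 0.632 -0.453  0.031]
dish_dark 0.58 [0.629 0.461 0.033]
dish_dark 0.58 [0.58  0.09  0.063]
dish_white 0.76 [ 0.46  -0.429  0.031]
glue_cup 0.92 [0.697 0.113 0.019]
stone_bar 0.87 [ 0.637 -0.153  0.023]
stone_offcut 0.75 [ 0.453 -0.12   0.025]
nippers 0.86 [0.41  0.424 0.012]
```

View pics/scene0.png

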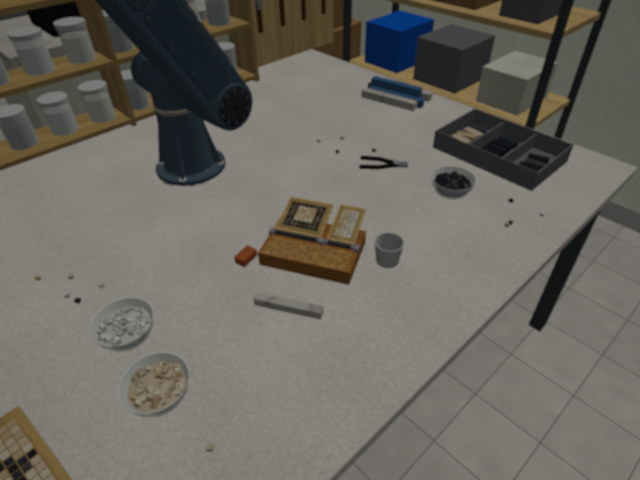

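View pics/top0.png

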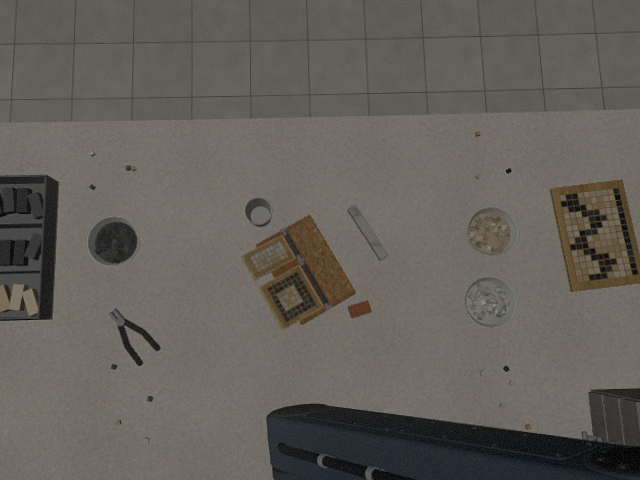

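```bash
cat >> h.py <<'E'
def frame(s): # x,y,yaw
    c,sn=np.cos(s[2]),np.sin(s[2]); return np.array([[c,-sn,0],[sn,c,0],[0,0,1]]),np.array([s[0],s[1],0])
def leafpts(xm,wd,a):
    out=[]
    for x in (xm-wd/2,xm+wd/2):
        for r in (0.012,0.12):
            for t in (-.004,.004):
                out.append([x,r*np.cos(a)-t*np.sin(a),0.046+r*np.sin(a)+t*np.cos(a)])
    return np.array(out)
def overlay(p,s,aw,an,name,box,k=5):
    A,o=frame(s)
    im=cv2.cvtColor(p['img'],cv2.COLOR_RGB2BGR); x0,y0,x1,y1=box
    im=cv2.resize(im[y0:y1,x0:x1],None,fx=k,fy=k,interpolation=cv2.INTER_CUBIC)
    im=np.clip(im*1.5,0,255).astype(np.uint8)
    blk=np.array([[x,y,z] for x in(-.11,.11) for y in(-.075,.075) for z in (0,.04)])
    for P,col in ((blk,(255,0,0)),(leafpts(-.0425,.115,aw),(0,255,0)),(leafpts(.0645,.066,an),(0,0,255))):
        uv=proj(p,P@A.T+o); uv=((uv-[x0,y0]+.5)*k).astype(int)
        for i in range(8):
            for b in (1,2,4):
                if not i&b: cv2.line(im,tuple(map(int,uv[i])),tuple(map(int,uv[i|b])),col,1)
    cv2.imwrite('pics/'+name+'.png',im)
E
python3 - <<'E'
from h import *
s=[.542,.017,.48]
overlay(cam('top'),s,.1,.1,'ov_t1',(220,190,380,340))
overlay(cam('scene'),s,.1,.1,'ov_s1',(240,180,400,300))
E
```

```text
(no output)
```

View pics/ov_t1.png

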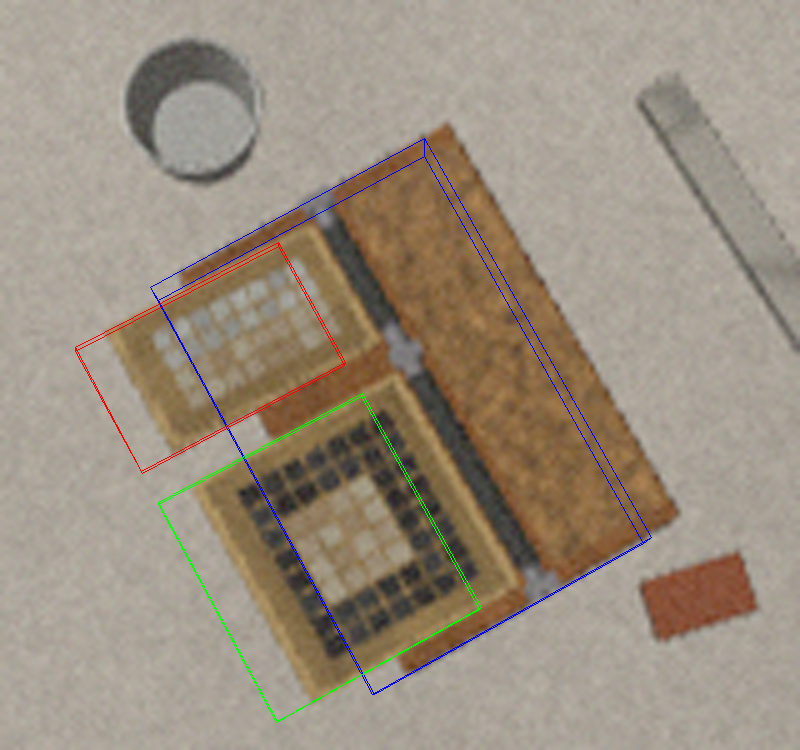

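View pics/ov_s1.png

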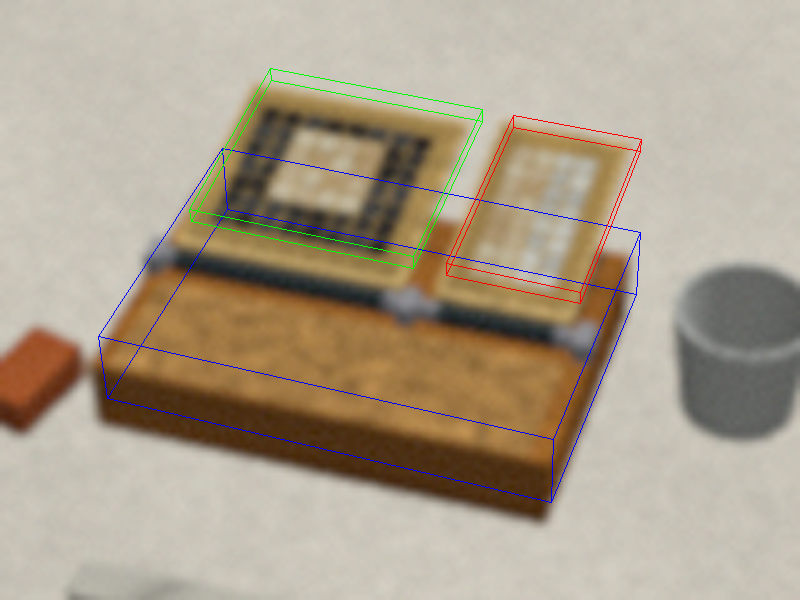

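Run:
```python
from h import *
from scipy.optimize import least_squares
t=cam('top');s=cam('scene')
def L(x,a,sg=1): return [x,.12*np.cos(a)-.004*np.sin(a)*sg,.046+.12*np.sin(a)+.004*np.cos(a)*sg]
def res(v):
    A,o=frame(v[:3]); aw,an=v[3:5]
    T=[([.11,-.075,.04],(448,124)),([-.11,-.075,.04],(678,513)),(L(-.1,aw),(312,700)),(L(.015,aw),(195,490)),(L(.0975,an),(107,332)),(L(.0315,an),(180,450)),([.0232,0,.051],(404,350))]
    S=[([-.11,-.075,.04],(97,365)),([.11,-.075,.04],(550,468)),([.11,-.075,0],(547,520)),([-.11,-.075,0],(100,415)),(L(-.1,aw),(255,85)),(L(.015,aw),(470,125)),(L(.0315,an),(503,120)),(L(.0975,an),(637,145)),([.0232,0,.051],(408,302))]
    r=[]
    for p,Q,o0 in((t,T,(220,190)),(s,S,(240,180))):
        uv=proj(p,np.array([q[0] for q in Q])@A.T+o)
        r.append(uv-(np.array([q[1] for q in Q])/5+o0-.5))
    return np.concatenate(r).ravel()
f=least_squares(res,[.55,.0,.48,.1,.1],loss='soft_l1'); print(f.x); print(np.round(res(f.x).reshape(-1,2),1).tolist())
v=f.x
overlay(t,v[:3],v[3],v[4],'ov_t2',(220,190,380,340))
overlay(s,v[:3],v[3],v[4],'ov_s2',(240,180,400,300))
```

```text
[0.55076758 0.00306938 0.49689369 0.11564387 0.17706137]
[[0.1, -0.8], [0.8, 0.2], [0.2, 0.7], [-1.0, -0.8], [-0.5, -0.5], [-1.2, 0.4], [-0.0, -0.5], [-2.0, -0.5], [-0.1, -0.9], [0.1, 1.3], [-0.8, 2.0], [0.1, 0.1], [0.2, -0.0], [-0.2, 0.1], [-1.0, -0.2], [1.0, -0.9]]
```

View pics/ov_t2.png

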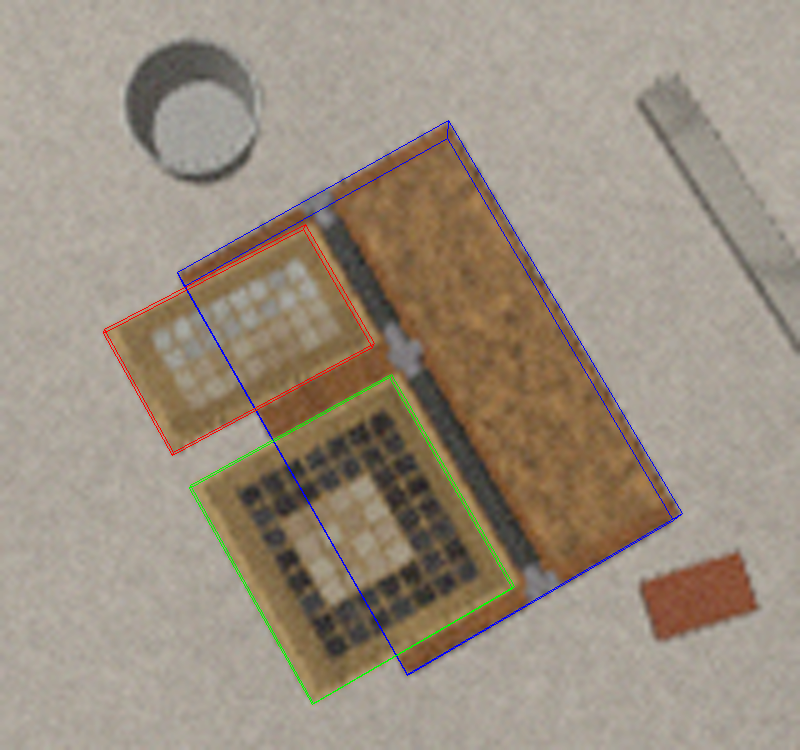

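View pics/ov_s2.png

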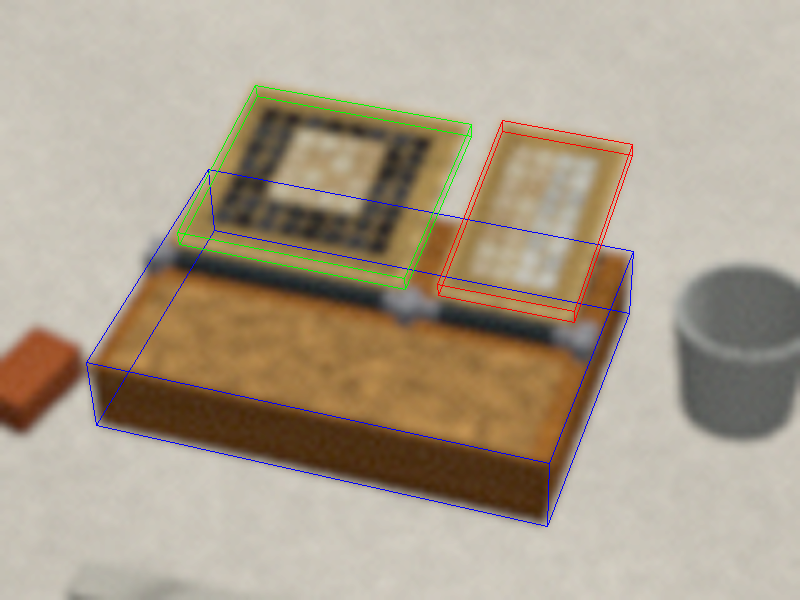

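```bash
python3 -m crank '0 0 -0.74 1 0 -0.5 1;0 0 -0.74 1 0 -0.5 1;0 0 -0.74 1 0 -0.5 1;0 0 -0.74 1 0 -0.3 1;0 0 -0.74 1 0 0 1' 10; python3 -m crank '0 0 -0.74 1 0 0 1;0 0 -0.74 1 0 0 1;0 0 -0.74 1 0 0 1;0 0 -0.74 1 0 0 1;0 0 -0.74 1 0 0 1'; python3 -c "
from h import *
obs()"
```

```text
time: 2.12
position: [0.3502, -0.5264, 0.2964]
tool_rot: [0.956, 0.292, 0.0, 0.0]
ft_force: [-0.3, -0.2, 0.2]
grip_width: 0.0448
time: 2.75
position: [0.5046, -0.3905, 0.2968]
tool_rot: [0.895, 0.447, 0.0, 0.002]
ft_force: [0.8, -0.6, 0.5]
grip_width: 0.0016
time 2.75
q [-8.3330e-01  4.7500e-01  1.3102e+00 -3.0000e-04  1.3532e+00 -1.8850e-01]
position [ 0.5046 -0.3905  0.2968]
tool_rot [8.947e-01 4.467e-01 3.000e-04 1.600e-03]
ft_force [ 0.7732 -0.6451  0.5101]
grip_width 0.0016
R [[0.601, 0.799, 0.002], [0.799, -0.601, -0.003], [-0.001, 0.003, -1.0]]
```

```bash
for i in 1; do python3 -m crank '0 0 -0.74 1 0 0 1;0 0 -0.74 1 0 0 1;0 0 -0.74 1 0 0 1;0 0 -0.74 1 0 0 1;0 0 -0.74 1 0 0 1'; python3 -m crank '0 0 -0.74 1 0.2 0 1;0 0 -0.74 1 0.2 0 1;0 0 -0.74 1 0.2 0 1;0 0 -0.74 1 0.2 0 1;0 0 -0.74 1 0.2 0 1';  python3 -m crank '0 0 -0.74 1 0 0 1;0 0 -0.74 1 0 0 1;0 0 -0.74 1 0 0 1;0 0 -0.74 1 0 0 1;0 0 -0.74 1 0 0 1'; done; python3 -c "
from h import *
obs()"
```

```text
time: 3.38
position: [0.6059, -0.2113, 0.2962]
tool_rot: [0.808, 0.589, 0.0, 0.002]
ft_force: [0.9, -0.3, 0.3]
grip_width: 0.0004
time: 4.0
position: [0.6826, -0.016, 0.2956]
tool_rot: [0.699, 0.715, -0.0, 0.002]
ft_force: [-0.1, -0.4, -0.0]
grip_width: 0.0002
time: 4.62
position: [0.6518, 0.1874, 0.2937]
tool_rot: [0.571, 0.821, -0.0, 0.002]
ft_force: [0.1, -0.4, 0.3]
grip_width: 0.0005
time 4.625
q [ 0.1172  0.5392  1.204  -0.0035  1.3952 -0.2387]
position [0.6518 0.1874 0.2937]
tool_rot [ 5.705e-01  8.213e-01 -2.000e-04  2.400e-03]
ft_force [ 0.0514 -0.4129  0.3332]
grip_width 0.0005
R [[-0.349, 0.937, 0.004], [0.937, 0.349, -0.003], [-0.004, 0.002, -1.0]]
```

```bash
python3 -m crank '0 0 -0.33 0.2 -1 0 1;0 0 -0.33 0.2 -1 0 1;0 0 -0.33 0.2 -1 0 1;0 0 -0.33 0.3 -1 0 1;0 0 -0.33 0.3 -1 0 1';python3 -c "
from h import *
obs()"; python3 -m crank '0 -1 0 0 0 0 1;0 -1 0 0 0 0 1;0 -1 0 0 0 0 1;0 -1 0 0 0 0 1;0 -1 0 0 0 0 1';  python3 -c "
from h import *
obs()"
```

```text
time: 5.25
position: [0.4447, 0.153, 0.2918]
tool_rot: [0.505, 0.863, 0.0, 0.003]
ft_force: [0.3, -0.9, 1.0]
grip_width: 0.0003
time 5.25
q [ 0.0949  0.2281  1.7179 -0.0028  1.1902 -0.4163]
position [0.4447 0.153  0.2918]
tool_rot [5.049e-01 8.632e-01 5.000e-04 2.900e-03]
ft_force [ 0.2943 -0.8505  1.0372]
grip_width 0.0003
R [[-0.49, 0.872, 0.006], [0.872, 0.49, -0.002], [-0.005, 0.004, -1.0]]
time: 5.88
position: [0.4418, 0.1511, 0.294]
tool_rot: [0.494, 0.84, -0.111, 0.196]
ft_force: [-0.0, -0.1, -0.2]
grip_width: 0.0005
time 5.875
q [ 0.376   0.2504  1.7781 -0.5093  1.0983  0.1013]
position [0.4418 0.1511 0.294 ]
tool_rot [ 0.4941  0.8397 -0.111   0.196 ]
ft_force [-0.0394 -0.0954 -0.1582]
grip_width 0.0005
R [[-0.435, 0.873, 0.22], [0.786, 0.487, -0.38], [-0.439, 0.007, -0.899]]
```

```bash
cat > kin.py <<'E'
import numpy as np
from scipy.optimize import least_squares
from scipy.spatial.transform import Rotation as R
D=[([-1.4835,.5285,1.4339,0,1.1814,-.1785],[.1641,-.6023,.2216],[ 0.9912,0.1325,0,-0.0011]),
([-.8333,.475,1.3102,-.0003,1.3532,-.1885],[.5046,-.3905,.2968],[.8947,.4467,.0003,.0016]),
([.1172,.5392,1.204,-.0035,1.3952,-.2387],[.6518,.1874,.2937],[.5705,.8213,-.0002,.0024]),
([.0949,.2281,1.7179,-.0028,1.1902,-.4163],[.4447,.153,.2918],[.5049,.8632,.0005,.0029]),
([.376,.2504,1.7781,-.5093,1.0983,.1013],[.4418,.1511,.294],[.4941,.8397,-.111,.196])]
def fk(q,v):
    a1,d1,L2,a3,L4,lat,d6,c6,o4,a6=v
    r=lambda ax,a:R.from_rotvec(np.array(ax)*a)
    T=r([0,0,1],q[0]); p=T.apply([a1,0,d1])
    T=T*r([0,1,0],q[1]); p=p+T.apply([0,0,L2])
    T=T*r([0,1,0],q[2]); p=p+T.apply([a3,lat,L4])
    T=T*r([0,0,1],q[3]); p=p+T.apply([0,o4,0])
    T=T*r([0,1,0],q[4]); T=T*r([0,0,1],q[5]); p=p+T.apply([a6,0,d6])
    return p,T*r([0,0,1],c6)
def res(v):
    o=[]
    for q,p,t in D:
        P,T=fk(q,v); o+=list(P-p)+list((T.inv()*R.from_quat(t)).as_rotvec()*.3)
    o+=list((np.array(v)-[0,.3,.4,0,.4,.1,.25,np.pi/2,0,0])*1e-3)
    return np.array(o)
f=least_squares(res,[0,.3,.4,0,.4,.1,.25,np.pi/2,0,0]); V=f.x
if __name__=='__main__': print(np.round(V,3)); print(np.round(f.fun*1000,1))
lo=np.array([-3.08,-.75,.22,-1.43,0,-2.85]);hi=np.array([3.08,2.2,2.44,4.57,2.65,2.85])
def ik(p,Rt,q0):
    def g(q):
        P,T=fk(q,V); return np.r_[P-p,(T.inv()*Rt).as_rotvec()*.3]
    s=least_squares(g,np.clip(q0,lo+.01,hi-.01),bounds=(lo,hi)); return s.x,np.abs(s.fun).max()
def pose(x,y,z,e,S=(.551,.003,.497)):
    c,s=np.cos(S[2]),np.sin(S[2]); xs=np.array([c,s,0]);ys=np.array([-s,c,0]);zz=np.array([0,0,1.])
    zt=-np.cos(e)*ys-np.sin(e)*zz
    Rt=R.from_matrix(np.c_[np.cross(xs,zt),xs,zt])
    return np.array([S[0],S[1],0])+x*xs+y*ys+z*zz,Rt
E
python3 kin.py
python3 - <<'E'
from kin import *
q=np.array(D[-1][0])
for e in (65,60,50,45,40,35,30,25,20):
    for xx in (-.0425,):
        p,Rt=pose(xx,.13,.06,np.radians(e)); 
        q,er=ik(p,Rt,q); print(e,xx,np.round(q,2),round(er,4))
E
```

```text
[ 0.     0.274  0.588  0.114  0.392  0.111  0.306  1.571 -0.    -0.   ]
[ 0.   0.  -0.   0.  -0.   0.  -0.  -0.   0.  -0.  -0.  -0.  -0.   0.
 -0.  -0.  -0.  -0.   0.   0.   0.   0.   0.  -0.  -0.  -0.   0.   0.
  0.   0.   0.  -0.   0.2  0.1 -0.   0.   0.1 -0.  -0.  -0. ]
65 -0.0425 [ 0.24  0.66  2.03 -0.94  0.53  0.58] 0.0
60 -0.0425 [ 0.3   0.69  2.03 -1.08  0.59  0.76] 0.0
50 -0.0425 [ 0.4   0.76  2.03 -1.26  0.74  1.03] 0.0
45 -0.0425 [ 0.44  0.8   2.02 -1.31  0.82  1.12] 0.0
40 -0.0425 [ 0.48  0.85  2.01 -1.35  0.9   1.2 ] 0.0
35 -0.0425 [ 0.52  0.89  2.   -1.38  0.99  1.27] 0.0
30 -0.0425 [ 0.55  0.94  1.98 -1.4   1.07  1.32] 0.0
25 -0.0425 [ 0.58  0.99  1.96 -1.41  1.16  1.37] 0.0
20 -0.0425 [ 0.6   1.05  1.94 -1.41  1.24  1.41] 0.0
```

```bash
cat > st.py <<'E'
import sys
from h import *
from kin import pose
S=(.551,.003,.497)
def st(*tg):
    o=robot.get_obs(); A,o0=frame(S); p=A.T@(np.array(o['position'])-o0); Rt=R.from_quat(o['tool_rot'])
    zt=A.T@Rt.apply([0,0,1]); e=np.degrees(np.arctan2(-zt[2],-zt[1]))
    print('t',round(o['time'],2),'stand p(mm)',np.round(p*1000,1),'e',round(e,1),'zx',round(zt[0],3),'F_stand',np.round(A.T@np.array(o['ft_force']),1),'q',np.round(o['q'],2))
    for g in tg:
        P,T=pose(*g[:3],np.radians(g[3]),S)
        print(g,'turn/5deg',np.round(np.degrees((Rt.inv()*T).as_rotvec())/5,2),'shift/40',np.round(Rt.inv().apply(P-o['position'])/.04,2))
        Rt=T; o['position']=P
if __name__=='__main__': st(*[tuple(map(float,a.split(','))) for a in sys.argv[1:]])
E
python3 st.py -.05,.2,.12,30 -.05,.2,.025,30 -.05,.1,.025,30
python3 - <<'E'
from kin import *
q=np.array(D[-1][0])
def P(l):
    global q
    p,Rt=pose(*l); q,er=ik(p,Rt,q); print(np.round(l,3),np.round(q,2),round(er,4))
for e in (55,45,35,30): P((-.05,.2,.12,np.radians(e)))
P((-.05,.2,.025,np.radians(30)))
P((-.05,.1,.025,np.radians(30)))
c=np.array([0,.046]);d=np.array([.1,-.021])
for da in range(10,71,10):
    a=np.radians(da); M=np.array([[np.cos(a),-np.sin(a)],[np.sin(a),np.cos(a)]])
    x=c+M@d; P((-.05,x[0],x[1],np.radians(30+da)))
E
```

```text
t 5.88 stand p(mm) [-25.4 182.3 294. ] e 64.0 zx 0.012 F_stand [-0.1 -0.1 -0.2] q [ 0.38  0.25  1.78 -0.51  1.1   0.1 ]
(-0.05, 0.2, 0.12, 30.0) turn/5deg [ 0.16 -6.79  0.04] shift/40 [ 2.31 -0.64  3.71]
(-0.05, 0.2, 0.025, 30.0) turn/5deg [0. 0. 0.] shift/40 [2.06 0.   1.19]
(-0.05, 0.1, 0.025, 30.0) turn/5deg [0. 0. 0.] shift/40 [-1.25 -0.    2.17]
[-0.05  0.2   0.12  0.96] [ 0.51  0.59  2.   -0.92  0.81  0.75] 0.0
[-0.05   0.2    0.12   0.785] [ 0.6   0.67  1.98 -1.06  0.94  0.95] 0.0
[-0.05   0.2    0.12   0.611] [ 0.67  0.76  1.96 -1.15  1.09  1.1 ] 0.0
[-0.05   0.2    0.12   0.524] [ 0.7   0.81  1.94 -1.18  1.16  1.16] 0.0
[-0.05   0.2    0.025  0.524] [ 0.7   1.02  1.92 -1.26  1.1   1.34] 0.0
[-0.05   0.1    0.025  0.524] [ 0.49  1.01  1.96 -1.43  1.06  1.35] 0.0124
[-0.05   0.102  0.043  0.698] [ 0.42  0.88  2.02 -1.43  0.88  1.25] 0.0044
[-0.05   0.101  0.06   0.873] [ 0.33  0.76  2.05 -1.34  0.71  1.06] 0.0
[-0.05   0.097  0.078  1.047] [ 0.22  0.64  2.05 -1.09  0.57  0.69] 0.0
[-0.05   0.09   0.094  1.222] [ 0.09  0.56  2.01 -0.68  0.53  0.18] 0.0
[-0.05   0.08   0.109  1.396] [-0.03  0.51  1.96 -0.27  0.6  -0.31] 0.0
[-0.05   0.068  0.122  1.571] [-0.15  0.49  1.9   0.    0.75 -0.65] 0.0
[-0.05   0.054  0.133  1.745] [-0.26  0.51  1.82  0.16  0.94 -0.86] 0.0
```

Run:
```python
from kin import *
q0=np.array([.49,1,1.96,-1.4,1.06,1.35])
for psi in (-20,-10,0,10,20):
  for e,y,z in ((30,.1,.025),(35,.1,.022),(40,.102,.020),(45,.105,.02)):
    p,Rt=pose(-.05,y,z,np.radians(e)); Rt=R.from_euler('z',psi,degrees=True)*Rt
    q,er=ik(p,Rt,q0); print(psi,e,np.round(q,2),round(er,4))
```

```text
-20 30 [ 0.45  1.01  1.79 -1.11  1.18  1.22] 0.0
-20 35 [ 0.43  0.98  1.81 -1.09  1.09  1.19] 0.0
-20 40 [ 0.4   0.94  1.84 -1.07  1.01  1.15] 0.0
-20 45 [ 0.37  0.9   1.86 -1.03  0.93  1.1 ] 0.0
-10 30 [ 0.48  1.01  1.89 -1.29  1.1   1.31] 0.0
-10 35 [ 0.45  0.97  1.91 -1.28  1.01  1.27] 0.0
-10 40 [ 0.42  0.93  1.93 -1.26  0.93  1.23] 0.0
-10 45 [ 0.38  0.89  1.95 -1.23  0.85  1.17] 0.0
0 30 [ 0.49  1.01  1.96 -1.43  1.06  1.35] 0.0124
0 35 [ 0.46  0.97  1.98 -1.43  0.97  1.31] 0.0112
0 40 [ 0.42  0.93  2.   -1.43  0.88  1.27] 0.0087
0 45 [ 0.39  0.89  2.03 -1.43  0.79  1.23] 0.0051
10 30 [ 0.53  0.99  1.96 -1.43  1.05  1.27] 0.0452
10 35 [ 0.48  0.94  1.98 -1.43  0.95  1.21] 0.042
10 40 [ 0.44  0.9   2.01 -1.43  0.86  1.15] 0.037
10 45 [ 0.39  0.86  2.03 -1.43  0.76  1.09] 0.0305
20 30 [ 0.55  0.96  1.97 -1.43  1.02  1.16] 0.0762
20 35 [ 0.49  0.9   1.99 -1.43  0.91  1.08] 0.0699
20 40 [ 0.44  0.86  2.01 -1.43  0.81  1.  ] 0.0615
20 45 [ 0.38  0.82  2.04 -1.43  0.71  0.93] 0.0515
```

```bash
sed -i 's/P,T=pose(\*g\[:3\],np.radians(g\[3\]),S)/P,T=pose(*g[:3],np.radians(g[3]),S)\n        if len(g)>4: T=R.from_euler("z",g[4],degrees=True)*T/' st.py
python3 st.py -.06,.2,.12,35,-12 -.06,.2,.025,33,-12 -.06,.1,.025,33,-12
```

```text
t 5.88 stand p(mm) [-25.4 182.3 294. ] e 64.0 zx 0.012 F_stand [-0.1 -0.1 -0.2] q [ 0.38  0.25  1.78 -0.51  1.1   0.1 ]
(-0.06, 0.2, 0.12, 35.0, -12.0) turn/5deg [ 1.73 -5.78  1.89] shift/40 [ 2.31 -0.89  3.7 ]
(-0.06, 0.2, 0.025, 33.0, -12.0) turn/5deg [ 0.  -0.4  0. ] shift/40 [1.95 0.   1.36]
(-0.06, 0.1, 0.025, 33.0, -12.0) turn/5deg [0. 0. 0.] shift/40 [-1.33  0.52  2.05]
```

```bash
python3 -m crank '0.25 -0.83 0.27 0.38 -0.13 0.5 1;0.25 -0.83 0.27 0.4 -0.13 0.47 1;0.25 -0.83 0.27 0.44 -0.13 0.44 1;0.25 -0.83 0.27 0.46 -0.13 0.42 1;0.25 -0.83 0.27 0.5 -0.13 0.4 1'; python3 st.py -.06,.2,.12,35,-12
```

```text
time: 6.5
position: [0.4117, 0.162, 0.1711]
tool_rot: [0.527, 0.749, -0.228, 0.33]
ft_force: [0.6, -0.0, 0.1]
grip_width: 0.0004
t 6.5 stand p(mm) [-46.7 206.2 171.1] e 42.9 zx -0.106 F_stand [ 0.5 -0.3  0.1] q [ 0.62  0.61  1.87 -0.9   1.14  0.86]
(-0.06, 0.2, 0.12, 35.0, -12.0) turn/5deg [ 0.58 -1.53  0.38] shift/40 [ 0.8  -0.31  1.01]
```

```bash
python3 -c "
from h import *
cam('scene','s3');cam('wrist','w3')"
```

```text
(no output)
```

View pics/s3.png

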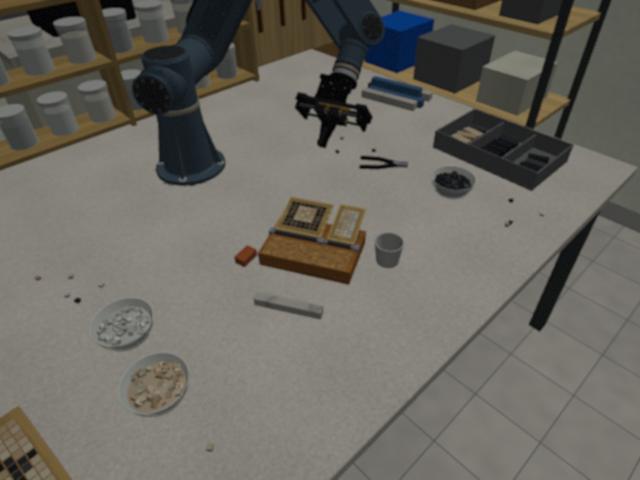

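View pics/w3.png

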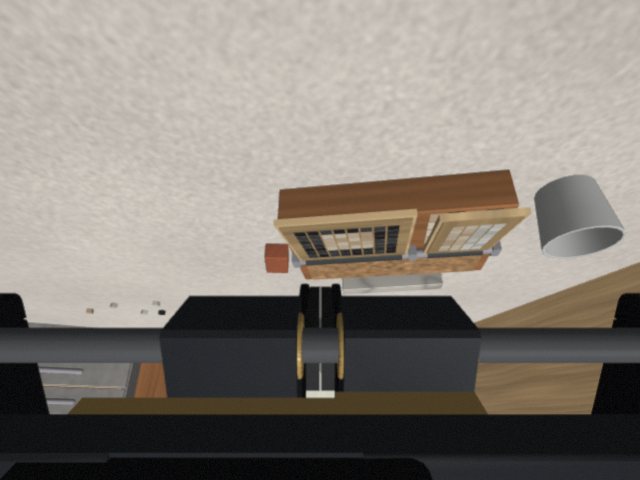

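```bash
python3 -m crank '0.2 -0.6 0.15 0.4 -0.15 0.4 1;0.2 -0.6 0.15 0.5 -0.15 0.4 1;0.2 -0.6 0.1 0.3 0 0.2 1;0 0 0 0 0 0 1'; python3 st.py  -.06,.2,.025,33,-12 -.06,.1,.025,33,-12
```

```text
time: 7.1
position: [0.4022, 0.1595, 0.1085]
tool_rot: [0.528, 0.707, -0.282, 0.377]
ft_force: [0.2, -0.1, 0.3]
grip_width: 0.0003
t 7.1 stand p(mm) [-56.2 208.5 108.5] e 34.4 zx -0.174 F_stand [ 0.1 -0.2  0.3] q [ 0.67  0.81  1.84 -0.96  1.22  1.09]
(-0.06, 0.2, 0.025, 33.0, -12.0) turn/5deg [-0.02 -0.16  0.  ] shift/40 [ 1.61 -0.05  1.35]
(-0.06, 0.1, 0.025, 33.0, -12.0) turn/5deg [0. 0. 0.] shift/40 [-1.33  0.52  2.05]
```

```bash
python3 -m crank '0 -0.3 0 0.6 0 0.5 1;0 0 0 0.6 0 0.5 1;0 0 0 0.45 0 0.35 1;0 0 0 0 0 0 1'; python3 st.py  -.06,.14,.025,33,-12 -.06,.1,.025,33,-12
```

```text
time: 7.6
position: [0.4101, 0.1519, 0.0289]
tool_rot: [0.528, 0.701, -0.283, 0.387]
ft_force: [-0.7, 0.0, 0.5]
grip_width: 0.0008
t 7.6 stand p(mm) [-52.9 198.   28.9] e 33.3 zx -0.17 F_stand [-0.6  0.3  0.5] q [ 0.65  0.98  1.83 -1.04  1.14  1.24]
(-0.06, 0.14, 0.025, 33.0, -12.0) turn/5deg [ 0.06  0.05 -0.11] shift/40 [-0.7   0.13  1.28]
(-0.06, 0.1, 0.025, 33.0, -12.0) turn/5deg [0. 0. 0.] shift/40 [-0.53  0.21  0.82]
```

```bash
python3 -m crank '0 0 0 -0.25 0.05 0.5 1;0 0 0 -0.25 0.05 0.5 1;0 0 0 -0.25 0.05 0.4 1;0 0 0 0 0 0 1'; python3 st.py  -.06,.1,.025,33,-12; python3 -c "
from h import *
cam('scene','s4');cam('wrist','w4')"
```

```text
time: 8.1
position: [0.4387, 0.0929, 0.0323]
tool_rot: [0.53, 0.7, -0.278, 0.389]
ft_force: [0.0, 0.2, -0.1]
grip_width: 0.0005
t 8.1 stand p(mm) [-55.9 132.6  32.3] e 33.4 zx -0.162 F_stand [ 0.1  0.1 -0.1] q [ 0.52  0.97  1.89 -1.19  1.08  1.29]
(-0.06, 0.1, 0.025, 33.0, -12.0) turn/5deg [ 0.14  0.02 -0.22] shift/40 [-0.29  0.06  0.79]
```

View pics/w4.png

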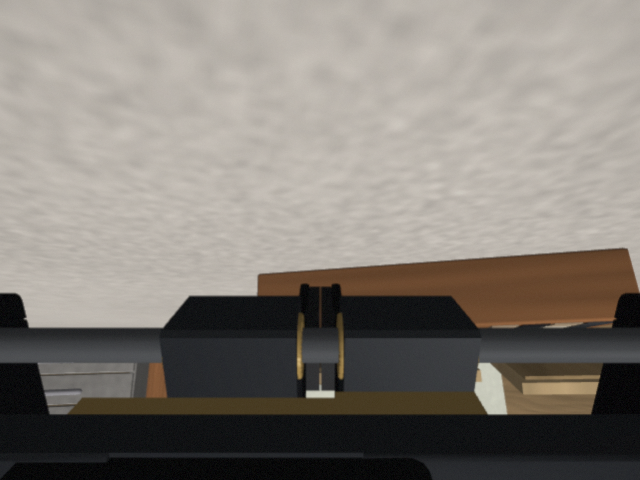

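```bash
python3 -m crank '0 0 -0.1 0.2 0 0.12 1;0 0 -0.1 -0.22 0.03 0.35 1;0 0 0 -0.22 0.03 0.35 1;0 0 0 0 0 0 1'; python3 st.py  -.06,.1,.025,33,-12; python3 -c "
from h import *
p=cam('scene'); overlay(p,(.551,.003,.497),.116,.177,'s5',(240,150,400,270))"
```

```text
time: 8.7
position: [0.4518, 0.0669, 0.021]
tool_rot: [0.522, 0.707, -0.278, 0.387]
ft_force: [0.2, 0.1, -0.7]
grip_width: 0.0007
t 8.7 stand p(mm) [-56.8 103.5  21. ] e 33.5 zx -0.154 F_stand [ 0.2  0.  -0.7] q [ 0.46  0.99  1.91 -1.28  1.05  1.31]
(-0.06, 0.1, 0.025, 33.0, -12.0) turn/5deg [ 0.24 -0.01  0.02] shift/40 [-0.14 -0.06  0.03]
```

View pics/s5.png

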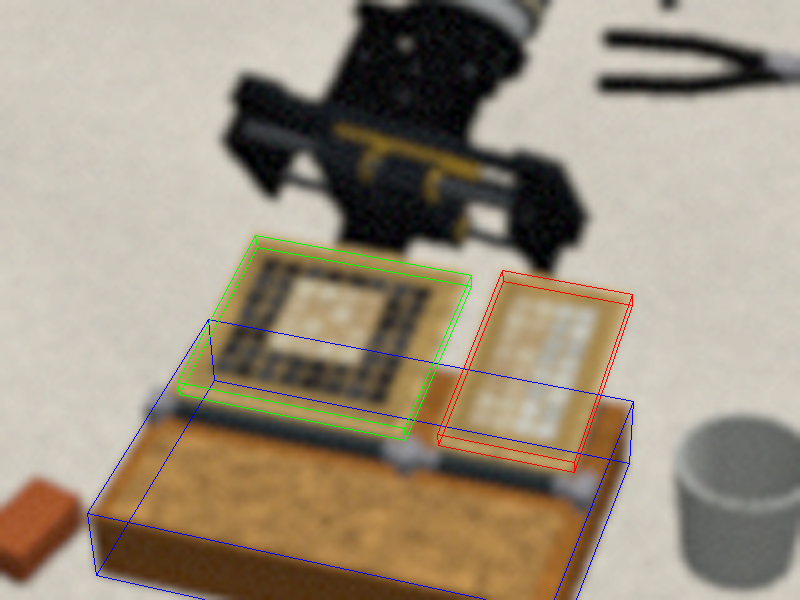

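```bash
python3 -m crank '0.12 0 0 -0.1 -0.03 0.15 1;0.12 0 0 -0.1 -0.03 0.1 1;0 0 0 0 0 0 1'
cat > plan.py <<'E'
from st import *
import sys
# rigid rotation about spine from current: list of deltas deg, final psi interpolation
def plan(das,psi0,psi1,x1,e_cap=90,dr=0):
    o=robot.get_obs(); A,o0=frame(S); p=A.T@(np.array(o['position'])-o0); Rt=R.from_quat(o['tool_rot'])
    zt=A.T@Rt.apply([0,0,1]); e=np.degrees(np.arctan2(-zt[2],-zt[1])); d=p[1:]-[0,.046]
    tg=[]
    for i,da in enumerate(das):
        a=np.radians(da); M=np.array([[np.cos(a),-np.sin(a)],[np.sin(a),np.cos(a)]]); f=(i+1)/len(das)
        y,z=M@d+[0,.046]; tg.append((round(p[0]+(x1-p[0])*f,4),round(y,4),round(z,4),round(min(e_cap,e+da),1),round(psi0+(psi1-psi0)*f,1)))
    st(*tg)
E
python3 st.py; python3 -c "
from plan import *
plan([3,6,9,12,15],-11,-11,-.06)"
```

```text
time: 9.12
position: [0.4533, 0.0553, 0.0219]
tool_rot: [0.525, 0.705, -0.285, 0.382]
ft_force: [-0.4, -0.0, -0.2]
grip_width: 0.0005
t 9.12 stand p(mm) [-60.9  92.6  21.9] e 33.7 zx -0.173 F_stand [-0.3  0.1 -0.2] q [ 0.44  0.99  1.92 -1.28  1.04  1.3 ]
t 9.12 stand p(mm) [-60.9  92.6  21.9] e 33.7 zx -0.173 F_stand [-0.3  0.1 -0.2] q [ 0.44  0.99  1.92 -1.28  1.04  1.3 ]
(np.float64(-0.0607), np.float64(0.0937), np.float64(0.0268), np.float64(36.7), -11.0) turn/5deg [-0.15  0.72 -0.08] shift/40 [-0.09 -0.   -0.09]
(np.float64(-0.0605), np.float64(0.0946), np.float64(0.0317), np.float64(39.7), -11.0) turn/5deg [ 0.   0.6 -0. ] shift/40 [-0.08  0.   -0.09]
(np.float64(-0.0604), np.float64(0.0952), np.float64(0.0367), np.float64(42.7), -11.0) turn/5deg [0.  0.6 0. ] shift/40 [-0.09 -0.   -0.09]
(np.float64(-0.0602), np.float64(0.0956), np.float64(0.0417), np.float64(45.7), -11.0) turn/5deg [-0.   0.6 -0. ] shift/40 [-0.08  0.   -0.09]
(np.float64(-0.06), np.float64(0.0957), np.float64(0.0467), np.float64(48.7), -11.0) turn/5deg [-0.   0.6 -0. ] shift/40 [-0.08  0.   -0.09]
```

```bash
python3 -m crank '0 0 0 -0.11 0 -0.07 1;0 0 0 -0.11 0 -0.07 1;0 0.6 0 -0.09 0 -0.09 1;0 0.6 0 -0.09 0 -0.09 1'; python3 st.py
```

```text
time: 9.62
position: [0.4522, 0.0586, 0.0414]
tool_rot: [0.539, 0.726, -0.256, 0.342]
ft_force: [-0.7, 0.2, -2.1]
grip_width: 0.0005
t 9.62 stand p(mm) [-60.3  96.   41.4] e 40.1 zx -0.159 F_stand [-0.5  0.5 -2.1] q [ 0.4   0.89  1.95 -1.23  0.95  1.19]
```

```bash
python3 -m crank '0 0.6 0 -0.09 0 -0.09 1;0 0.6 0 -0.09 0 -0.09 1;0 0.6 0 -0.09 0 -0.09 1;0 0.6 0 -0.09 0 -0.09 1'; python3 -c "
from plan import *
plan([3,6,9,12,15],-10,-8,-.06)
p=cam('scene'); overlay(p,(.551,.003,.497),.3,.177,'s6',(240,150,400,270))"
```

```text
time: 10.12
position: [0.4515, 0.0613, 0.0619]
tool_rot: [0.563, 0.76, -0.193, 0.259]
ft_force: [-0.5, 0.8, -1.4]
grip_width: 0.0002
t 10.12 stand p(mm) [-59.6  98.7  61.9] e 52.8 zx -0.124 F_stand [-0.   0.9 -1.4] q [ 0.3   0.74  1.98 -1.08  0.77  0.95]
(np.float64(-0.0597), np.float64(0.0977), np.float64(0.067), np.float64(55.8), -9.6) turn/5deg [-0.25  0.71 -0.31] shift/40 [-0.1   0.   -0.09]
(np.float64(-0.0598), np.float64(0.0965), np.float64(0.0721), np.float64(58.8), -9.2) turn/5deg [-0.04  0.6  -0.07] shift/40 [-0.1   0.   -0.09]
(np.float64(-0.0599), np.float64(0.095), np.float64(0.0771), np.float64(61.8), -8.8) turn/5deg [-0.04  0.6  -0.07] shift/40 [-0.1   0.   -0.09]
(np.float64(-0.0599), np.float64(0.0932), np.float64(0.0821), np.float64(64.8), -8.4) turn/5deg [-0.04  0.6  -0.07] shift/40 [-0.1   0.01 -0.09]
(np.float64(-0.06), np.float64(0.0912), np.float64(0.0869), np.float64(67.8), -8.0) turn/5deg [-0.03  0.6  -0.07] shift/40 [-0.1   0.   -0.09]
```

View pics/s6.png

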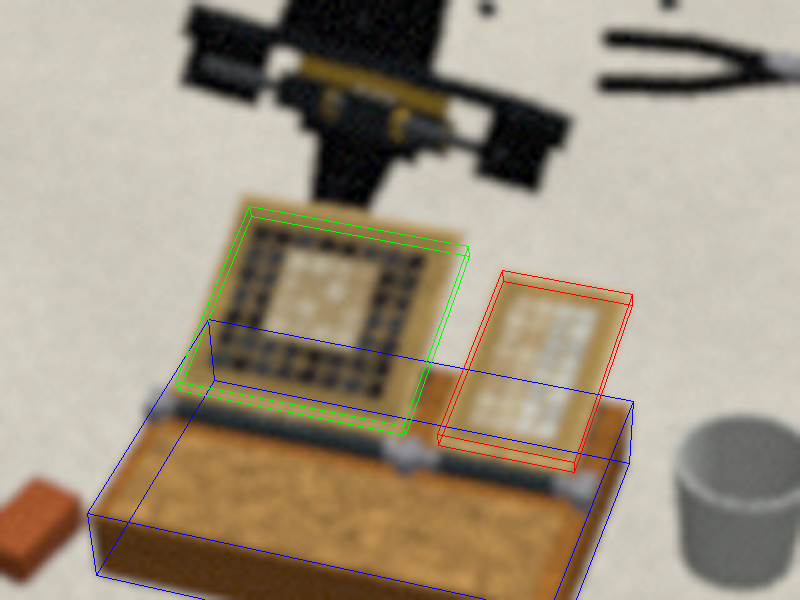

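```bash
python3 -m crank '-0.04 0.6 -0.07 -0.1 0 -0.08 1;-0.04 0.6 -0.07 -0.1 0 -0.08 1;-0.04 0.6 -0.07 -0.1 0 -0.08 1;-0.04 0.6 -0.07 -0.1 0 -0.08 1;-0.04 0.6 -0.07 -0.1 0 -0.08 1'; python3 st.py;python3 -m crank '-0.04 0.6 -0.07 -0.1 0 -0.08 1;-0.04 0.6 -0.07 -0.1 0 -0.08 1;-0.04 0.6 -0.07 -0.1 0 -0.08 1;-0.04 0.6 -0.07 -0.1 0 -0.08 1;-0.04 0.6 -0.07 -0.1 0 -0.08 1'; python3 -c "
from plan import *
plan([3,6,9,12,15],-6,-6,-.06)
p=cam('scene'); overlay(p,(.551,.003,.497),.9,.177,'s7',(240,130,400,250))"
```

```text
time: 10.8
position: [0.4544, 0.0557, 0.0874]
tool_rot: [0.569, 0.8, -0.11, 0.157]
ft_force: [0.2, 1.4, -1.6]
grip_width: 0.0004
t 10.8 stand p(mm) [-59.8  92.4  87.4] e 68.1 zx -0.058 F_stand [ 0.8  1.2 -1.6] q [ 0.12  0.59  2.   -0.73  0.59  0.41]
time: 11.42
position: [0.4577, 0.0449, 0.1091]
tool_rot: [0.564, 0.824, -0.026, 0.051]
ft_force: [0.5, 1.9, -1.0]
grip_width: 0.0003
t 11.43 stand p(mm) [-62.   81.3 109.1] e 83.4 zx -0.001 F_stand [ 1.4  1.4 -1. ] q [-0.08  0.5   1.98 -0.17  0.61 -0.32]
(np.float64(-0.0616), np.float64(0.0779), np.float64(0.1133), np.float64(86.4), -6.0) turn/5deg [ 0.13  0.58 -0.25] shift/40 [-0.09  0.02 -0.09]
(np.float64(-0.0612), np.float64(0.0742), np.float64(0.1173), np.float64(89.4), -6.0) turn/5deg [ 0.   0.6 -0. ] shift/40 [-0.1   0.02 -0.09]
(np.float64(-0.0608), np.float64(0.0704), np.float64(0.121), 90, -6.0) turn/5deg [-0.    0.12  0.  ] shift/40 [-0.09  0.02 -0.09]
(np.float64(-0.0604), np.float64(0.0664), np.float64(0.1246), 90, -6.0) turn/5deg [0. 0. 0.] shift/40 [-0.1   0.02 -0.09]
(np.float64(-0.06), np.float64(0.0622), np.float64(0.128), 90, -6.0) turn/5deg [0. 0. 0.] shift/40 [-0.1   0.02 -0.08]
```

View pics/s7.png

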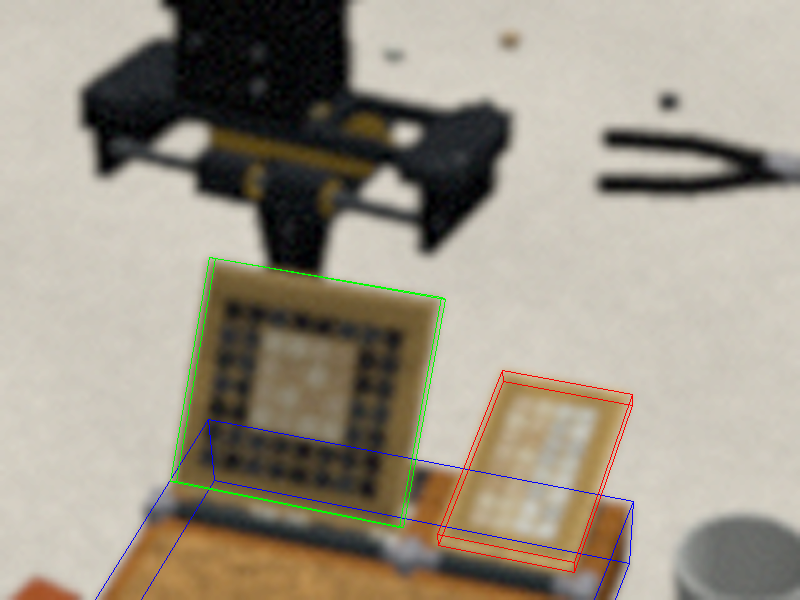

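```bash
python3 -m crank '0.1 0.6 -0.2 -0.1 0.01 -0.09 1;0 0.5 -0.1 -0.1 0.01 -0.09 1;0 0.2 -0.1 -0.11 0.01 -0.08 1;0 0 -0.1 -0.12 0.01 -0.06 1;0 0 0 -0.13 0.01 -0.06 1'; python3 st.py;python3 -m crank '0 0 0 -0.14 0.01 -0.05 1;0 0 0 -0.14 0.01 -0.05 1;0 0 0 -0.14 0.01 -0.04 1;0 0 0 -0.14 0.01 -0.04 1;0 0 0 -0.14 0.01 -0.04 1'; python3 st.py -.06,.02,.137,90,-3; python3 -c "
from h import *
p=cam('scene'); overlay(p,(.551,.003,.497),1.3,.177,'s8',(240,130,400,250))"
```

```text
time: 12.1
position: [0.4638, 0.0269, 0.125]
tool_rot: [0.547, 0.837, -0.001, -0.004]
ft_force: [1.3, 2.4, 0.4]
grip_width: 0.0009
t 12.1 stand p(mm) [-65.3  62.6 125. ] e 90.4 zx -0.005 F_stand [2.3 1.5 0.4] q [-0.18  0.48  1.92  0.    0.75 -0.6 ]
time: 12.72
position: [0.4773, 0.0012, 0.1345]
tool_rot: [0.547, 0.837, -0.001, -0.005]
ft_force: [0.6, 1.4, 0.2]
grip_width: 0.0001
t 12.72 stand p(mm) [-65.6  33.6 134.5] e 90.4 zx -0.006 F_stand [1.2 1.  0.2] q [-0.23  0.48  1.88  0.    0.8  -0.65]
(-0.06, 0.02, 0.137, 90.0, -3.0) turn/5deg [-0.07 -0.08 -0.35] shift/40 [-0.33  0.17 -0.06]
```

View pics/s8.png

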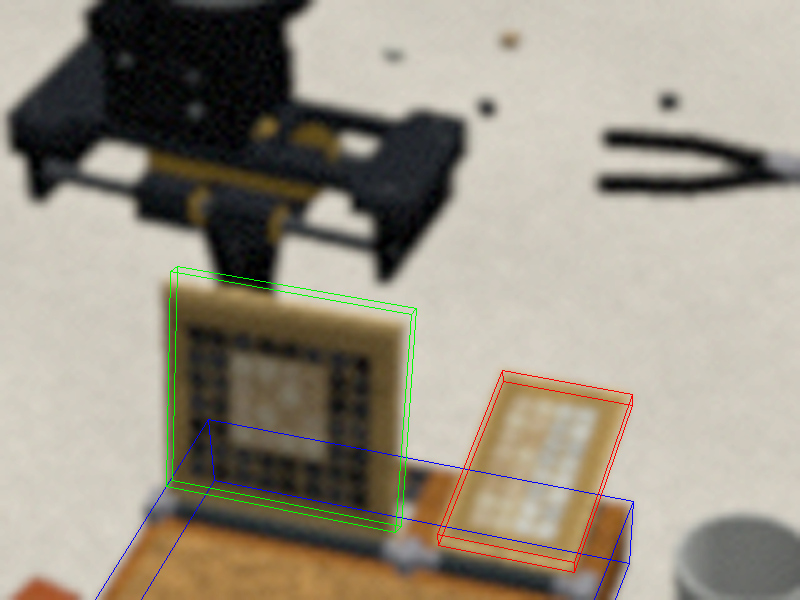

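```bash
python3 -m crank '0 0 0 -0.14 0.02 -0.03 1;0 0 0 -0.14 0.02 -0.03 1;0 0 0 -0.14 0.02 -0.02 1;0 0 0 -0.14 0.02 -0.01 1;0 0 0 -0.14 0.02 0 1'; python3 st.py;python3 -m crank '0 0 0 -0.14 0.02 0 1;0 0 0 -0.14 0.02 0 1;0 0 0 -0.14 0.02 0 1;0 0 0 -0.14 0.02 0.02 1'; python3 st.py -.06,-.034,.13,90,-3; python3 -c "
from h import *
p=cam('scene'); overlay(p,(.551,.003,.497),1.9,.177,'s9',(230,130,390,250))"
```

```text
time: 13.4
position: [0.4912, -0.0249, 0.137]
tool_rot: [0.547, 0.837, -0.002, -0.007]
ft_force: [-1.9, 2.1, -0.4]
grip_width: 0.0005
t 13.4 stand p(mm) [-65.9   4.  137. ] e 90.6 zx -0.011 F_stand [-0.7  2.7 -0.4] q [-0.28  0.49  1.84 -0.    0.83 -0.69]
time: 13.9
position: [0.5029, -0.0453, 0.1355]
tool_rot: [0.547, 0.837, -0.003, -0.008]
ft_force: [-1.8, 2.3, 0.2]
grip_width: 0.0007
t 13.9 stand p(mm) [-65.3 -19.5 135.5] e 90.7 zx -0.012 F_stand [-0.5  2.9  0.2] q [-0.31  0.51  1.8  -0.    0.85 -0.72]
(-0.06, -0.034, 0.13, 90.0, -3.0) turn/5deg [-0.15 -0.12 -0.35] shift/40 [-0.35  0.17  0.13]
```

View pics/s9.png

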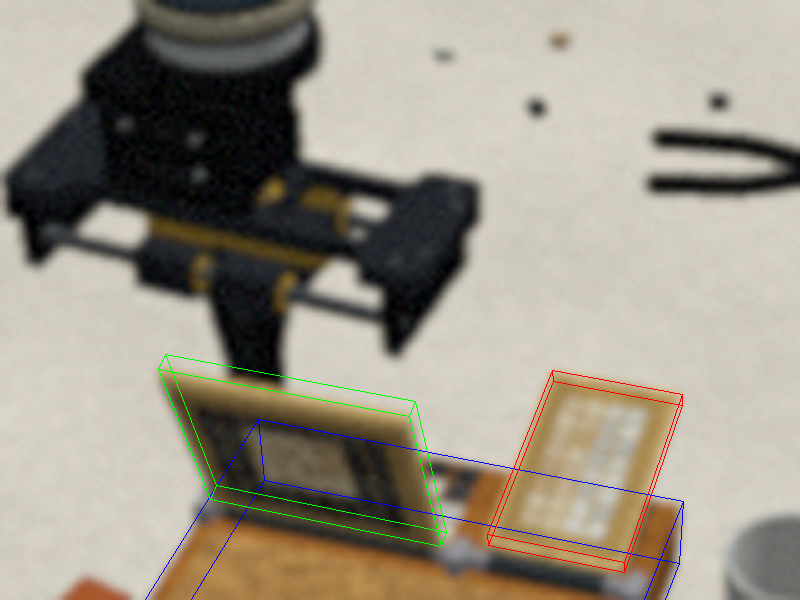

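```bash
python3 -m crank '0 0 0 -0.13 0.02 0.05 1;0 0 0 -0.13 0.02 0.06 1;0 0 0 -0.13 0.02 0.07 1;0 0 0 -0.12 0.02 0.08 1;0 0 0 -0.12 0.02 0.09 1'; python3 st.py;python3 -m crank '0 0 0 -0.11 0.01 0.1 1;0 0 0 -0.11 0.01 0.11 1;0 0 0 -0.1 0.01 0.12 1;0 0 0 -0.09 0.01 0.13 1'; python3 st.py -.06,-.071,.097,90,-5; python3 -c "
from h import *
p=cam('scene'); overlay(p,(.551,.003,.497),2.5,.177,'s10',(230,150,390,270))"
```

```text
time: 14.58
position: [0.518, -0.0696, 0.1207]
tool_rot: [0.547, 0.837, -0.003, -0.007]
ft_force: [-1.6, 0.4, 1.0]
grip_width: 0.0005
t 14.57 stand p(mm) [-63.6 -48.1 120.7] e 90.5 zx -0.012 F_stand [-1.2  1.1  1. ] q [-0.35  0.55  1.77 -0.    0.84 -0.76]
time: 15.08
position: [0.5273, -0.0856, 0.1011]
tool_rot: [0.547, 0.837, -0.003, -0.006]
ft_force: [-1.1, 0.8, 0.5]
grip_width: -0.0
t 15.07 stand p(mm) [-63.1 -66.6 101.1] e 90.4 zx -0.011 F_stand [-0.5  1.2  0.5] q [-0.37  0.59  1.76 -0.01  0.81 -0.78]
(-0.06, -0.071, 0.097, 90.0, -5.0) turn/5deg [-0.14 -0.07  0.05] shift/40 [-0.1   0.09  0.1 ]
```

View pics/s10.png

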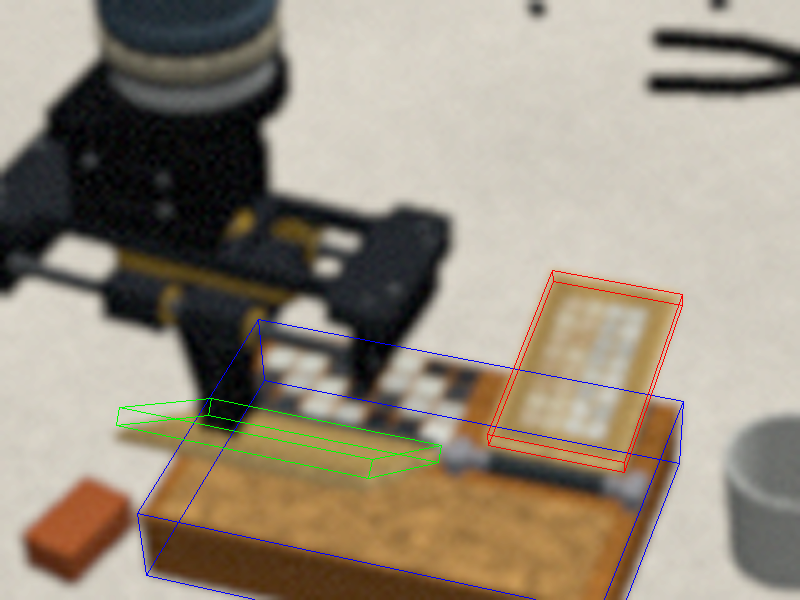

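```bash
python3 -m crank '0 0 0 -0.08 0.01 0.13 1;0 0 0 -0.07 0.01 0.13 1;0 0 0 -0.06 0.01 0.13 1;0 0 0 -0.05 0.01 0.13 1;0 0 0 -0.04 0 0.13 1'; python3 st.py;python3 -m crank '0 0 0 -0.03 0 0.12 1;0 0 0 -0.02 0 0.1 1;0 0 0 -0.02 0 0.1 1'; python3 st.py
```

```text
time: 15.75
position: [0.5345, -0.0973, 0.073]
tool_rot: [0.547, 0.837, -0.003, -0.005]
ft_force: [-1.2, -0.6, 1.2]
grip_width: 0.0005
t 15.75 stand p(mm) [-62.3 -80.3  73. ] e 90.3 zx -0.01 F_stand [-1.4  0.   1.2] q [-0.38  0.65  1.75 -0.01  0.76 -0.79]
time: 16.12
position: [0.5359, -0.1001, 0.0592]
tool_rot: [0.547, 0.837, -0.003, -0.005]
ft_force: [-0.8, 0.8, 1.3]
grip_width: 0.0003
t 16.12 stand p(mm) [-62.4 -83.4  59.2] e 90.3 zx -0.01 F_stand [-0.4  1.1  1.3] q [-0.39  0.67  1.75 -0.01  0.73 -0.8 ]
```

```bash
python3 -m crank '0 0 0 0 0 0.06 1;0 0 0 0 0 0.06 1;0 0 0 0 0 0.04 1'; python3 st.py;python3 -m crank '0 0 0 0 0 0.04 1;0 0 0 0 0 0 1'; python3 st.py
```

```text
time: 16.5
position: [0.5363, -0.1006, 0.0524]
tool_rot: [0.547, 0.837, -0.003, -0.004]
ft_force: [-0.1, -1.0, 0.8]
grip_width: 0.0003
t 16.5 stand p(mm) [-62.3 -84.   52.4] e 90.2 zx -0.009 F_stand [-0.6 -0.9  0.8] q [-0.39  0.68  1.76 -0.01  0.71 -0.8 ]
time: 16.75
position: [0.5365, -0.1005, 0.0507]
tool_rot: [0.547, 0.837, -0.003, -0.004]
ft_force: [-0.1, -0.4, -0.4]
grip_width: 0.0004
t 16.75 stand p(mm) [-62.1 -84.1  50.7] e 90.2 zx -0.009 F_stand [-0.3 -0.3 -0.4] q [-0.39  0.69  1.76 -0.01  0.71 -0.8 ]
```

```bash
python3 -m crank '0 0 0 0 0 0.03 1'; python3 st.py;python3 -m crank '0 0 0 0 0 0.03 1'; python3 st.py; python3 -c "
from h import *
p=cam('scene'); overlay(p,(.551,.003,.497),3.1416,.177,'s11',(230,150,390,270))"
```

```text
time: 16.88
position: [0.5365, -0.1005, 0.0502]
tool_rot: [0.547, 0.837, -0.003, -0.004]
ft_force: [-3.0, 1.3, 13.9]
grip_width: 0.0005
t 16.88 stand p(mm) [-62.1 -84.1  50.2] e 90.2 zx -0.009 F_stand [-2.   2.6 13.9] q [-0.39  0.69  1.76 -0.01  0.71 -0.8 ]
time: 17.0
position: [0.5365, -0.1005, 0.0503]
tool_rot: [0.546, 0.838, -0.003, -0.004]
ft_force: [-2.6, 0.5, 12.8]
grip_width: 0.0007
t 17.0 stand p(mm) [-62.1 -84.1  50.3] e 90.2 zx -0.009 F_stand [-2.   1.7 12.8] q [-0.39  0.69  1.76 -0.01  0.71 -0.8 ]
```

View pics/s11.png

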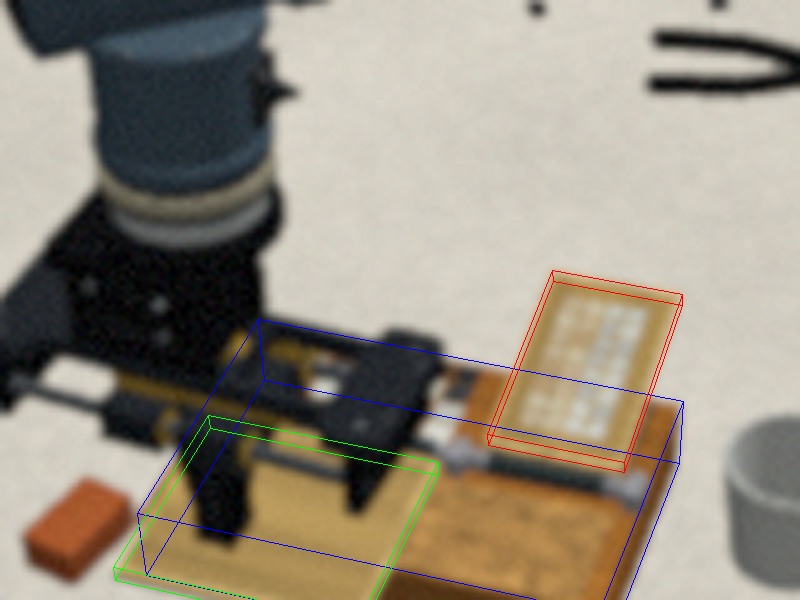

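At the stop (13 N, leaf flat). Release upward at once.

```bash
python3 -m crank '0 0 0 0 0 -0.2 1;0 0 0 0 0 -0.5 1;0 0 0 0 0 -1 1;0 0 0 0 0 -1 1;0 0 0 0 0 -1 1'; python3 -m crank '0 0 0 1 0 -0.5 1;0 0 0 1 0 0 1;0 0 0 1 0 0 1;0 0 0 1 0 0 1;0 0 0 1 0 0 1';python3 -m crank '0 0 0 1 0 0 1;0 0 0 1 0 0 1;0 0 0 0 0 0 1;0 0 0 0 0 0 1'; python3 st.py; python3 -c "
from h import *
p=cam('scene','sc12'); overlay(p,(.551,.003,.497),3.1416,.177,'s12',(240,180,400,300))
t=cam('top'); overlay(t,(.551,.003,.497),3.1416,.177,'t12',(220,190,380,340))
for n in ['stone_bar','stone_offcut','glue_cup','nippers']:
  for d in spotter.boxes_of(n,t)[:1]: print(n,round(d['score'],2),np.round(w(t,d['at']),3))"
```

```text
time: 17.68
position: [0.5364, -0.0992, 0.2002]
tool_rot: [0.547, 0.837, -0.003, -0.007]
ft_force: [0.3, -0.7, -0.1]
grip_width: 0.0004
time: 18.3
position: [0.4596, 0.0861, 0.2272]
tool_rot: [0.549, 0.836, 0.0, 0.001]
ft_force: [-0.1, -0.2, 0.3]
grip_width: 0.0005
time: 18.8
position: [0.4253, 0.164, 0.2282]
tool_rot: [0.547, 0.837, 0.001, 0.001]
ft_force: [-0.1, 0.6, 0.5]
grip_width: 0.0004
t 18.8 stand p(mm) [-33.7 201.4 228.2] e 89.9 zx 0.003 F_stand [0.3 0.6 0.5] q [ 0.12  0.29  1.84  0.    1.01 -0.29]
stone_offcut 0.52 [0.626 0.463 0.034]
glue_cup 0.72 [ 0.632 -0.452  0.031]
nippers 0.75 [0.421 0.436 0.012]
```

View pics/s12.png

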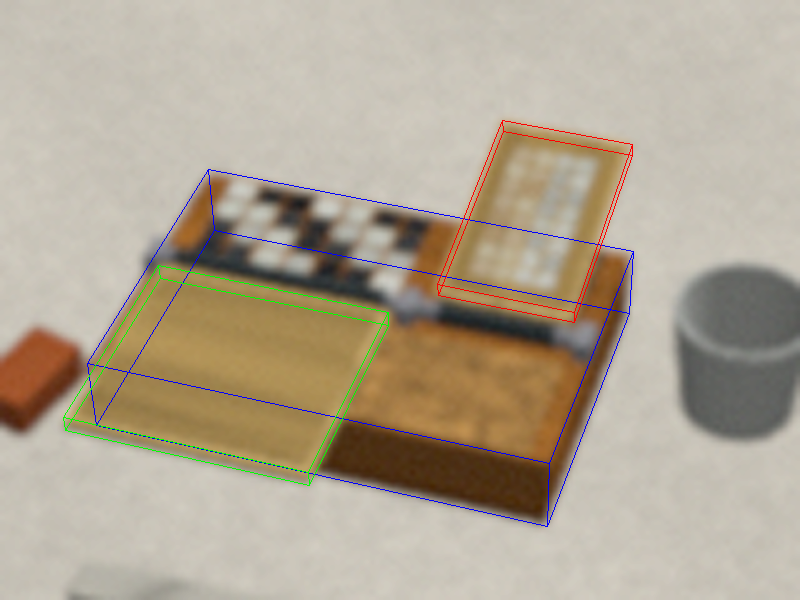

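View pics/t12.png

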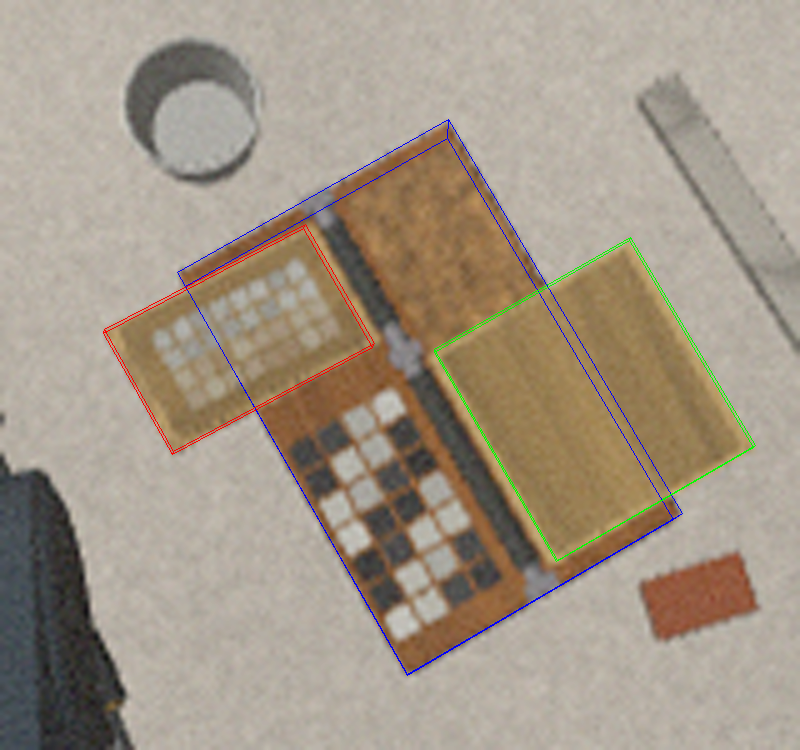

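```bash
python3 -c "
from rig import robot
print(robot.hand_in())"
```

```text
the job is handed in; nothing more can be done
None
```

I turned the wide leaf over and laid it flat on the −y half, and its sample now shows. The job is handed in; it gave no verdict. The last move ended at about 18.8 s of the 43 s.

- **How:** I kept the fingers closed, hooked the leaf under its overhanging edge, swung it up about the spine, and pushed it down from above. The leaf was never pinched.
- **Force:** It stayed at about 3 N or less for nearly the whole turn. When I pressed the leaf against its stop, it rose briefly to about 14 N, more than I intended. I backed off right after.
- **Final check:** Model outlines drawn over the last scene and top pictures match a flat wide leaf (3.14 rad) and a narrow leaf still at its starting angle (about 0.18 rad). The cup, stone bar and offcut are at the same pixels as at the start. The arm was clear of everything, and the force reading was near zero.
- **What disagreed:** In that last picture the network missed the stone bar and put the offcut and glue cup where dishes stand. I judged those three by eye instead. It placed the nippers about 15 mm from its first reading; the arm never went near them, so I put that down to detector error. I did not re-check the dishes, which the arm also stayed clear of.

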